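# Set out paint dabbers in reverse for the pupil opposite

## Robot

A 6-joint arm with a two-finger parallel gripper is mounted at the origin on the work surface. World frame = base frame: x ahead of the robot, y to its left, z up, the work surface at z = 0. Lengths are in m, angles in rad, forces in N, time in s.
With the tool pointing down it reaches from about 0.35 to 1 m from the base axis. Payload 7.1 kg.
Tool frame: the origin (TCP) lies midway between the tips of the shut fingers; the grasp point (between the pads) lies 19 mm behind it; z points along the fingers, y is the direction in which the jaws open and shut (so a half turn about z gives the same grasp; the last joint's range is limited). The gripper opens to 85 mm and grips with 20 to 120 N. Pads are 22 mm wide; open, the fingers measure 114 mm over their backs; the gripper's body (76 mm by 85 mm) begins 54 mm behind the grasp point. The pads swing forward as they close: fully open they stand 13 mm farther back than shut.
Start: joints at [1.183, 0.423, 1.63, -0, 1.089, -0.019], TCP at [0.225, 0.583, 0.211] pointing down, gripper open.
Joint ranges: [-3, 3], [-0.9, 2.11], [0.09, 2.58], [-1.31, 4.45], [0.11, 2.69], [-2.54, 2.54]. Speed limits (rad/s): [2.39, 2.39, 3.01, 3.14, 3.14, 3.14].

## Interface

Orientations are given as a unit quaternion [w, x, y, z].
In Python, from plant import r gives the robot as it stands.
- The arm moves only by the shell command python3 -m crank 'ROWS' [FORCE]. ROWS is JSON, one flat list of numbers, 5 for each row, row after row: the shift along the tool's x, y, z as a fraction of full scale, then the turn about the tool's z as a fraction of full scale, then the opening, from 0 (shut) to 1 (fully open). In form: [dx, dy, dz, yaw, gripper, dx, dy, dz, yaw, gripper, ...]. A call has 1 to 12 rows; each row shifts and turns the commanded pose from where the row before left it, along the tool's axes as they then stand; what a row does not reach is not made up. Full scale, the value 1, is 2 cm for a shift and 4 degrees for a turn. A row lasts 1/8 s, in which the tool goes at most 62.5 mm and 10.7 degrees, less where a joint would pass 70% of its speed; a pose out of reach is approached as far as the arm can. A call with a number of a shift or a turn outside -1 to 1 is refused whole. A call with a gripper value outside its range is refused whole. The fingers move at their own pace and stop on an object; FORCE is the grip in N (left out, the last holds). Time passes only in rows, so rows that do not move let the fingers close. It gives the time, the measured TCP pose, the force and the opening at its end, in the units of the state.
- r.observe(): the state, without advancing time (a new reading comes with each control period).
- r.get_image(name): name is "side" or "top"; returns a dict with "pixels" (420x560x3 uint8, red, green, blue), "camera_matrix" (3x3 intrinsics, pixels), "k1" (the pictures are not rectified: a ray, as slopes to the right and down, at radius r is drawn at 1 + k1 r^2 times it, then the intrinsics apply), "R" (3x3) and "t" (3): a world point X has camera coordinates R X + t. Camera axes: x right, y down, z forward; pixel columns grow to the right and rows downward; lengths in m; the calibration is good to about 2 mm. A picture is of the moment at which its call begins. There is no depth.
- r.job_done(): hands the job in, once; it reports no verdict.
The state is a dict: "clock": time; "qpos": joint angles; "joint_vel": joint speeds; "joint_efforts": joint torques, N m; "position": TCP position; "orientation": TCP orientation; "ft_force": force on the tool from outside, world axes, zero at the start; "torque": the same for the moment, N m; "grip_width": finger opening in m.
Only numpy, scipy, OpenCV 4.12 (cv2) and the standard library are available. Lean on these libraries where they do the work, as an engineer would, in place of code of your own. Each camera call takes 0.05 s, during which the arm holds its last target. There are 200 camera calls.

## Task

The pupil sits across the table, so set the four paint dabbers out for them: move every dabber from the wooden stock rack into the white pupil rack in reverse order, so that the leftmost dabber of the stock rack ends in the rightmost pocket of the pupil rack, and so on. Stand each one upright on the floor of its pocket, never let one tip over, and leave them all released and still.

Things in the scene. Friction and masses are not known exactly. Their poses are not given: they have to be found in the camera images.
- stock_rack: Wooden stock rack, fixed, 292 mm along its y. Four pockets in a row: centres x = 0, y = +108, +36, -36, -108 mm; +y is its left end seen from the robot. Pockets 56 mm square, floor 6 mm and walls 34 mm above the table. A 12 mm high ledge, 34 mm deep, on its -x side (facing the robot) bears colour tags. Origin: centre under the pocket row, on the table. Yaw within 0.3 rad; left or right of the other rack.
- pupil_rack: Pupil rack, white walls, dark floor, no ledge, empty at the start, fixed, 292 mm along its y, 68 mm along x. Four pockets in a row: centres x = 0, y = +108, +36, -36, -108 mm; +y is its left end seen from the robot. Pockets 56 mm square, floor 6 mm and walls 34 mm above the table. Origin: centre of its underside. Yaw within 0.3 rad.
- dabber_red: The red paint dabber: a closed upright round bottle 114 mm tall, about 90 g; white body 38 mm in diameter with a red band, up to 60 mm above its underside, tapering to a red cap 30 mm in diameter from 70 to 114 mm, to be gripped from above. Origin: centre of its underside; z up. Starts upright in a stock-rack pocket; which one varies.
- dabber_yellow: The yellow paint dabber: a closed upright round bottle 114 mm tall, about 90 g; white body 38 mm in diameter with a yellow band, up to 60 mm above its underside, tapering to a yellow cap 30 mm in diameter from 70 to 114 mm, to be gripped from above. Origin: centre of its underside; z up. Starts upright in a stock-rack pocket; which one varies.
- dabber_green: The green paint dabber: a closed upright round bottle 114 mm tall, about 90 g; white body 38 mm in diameter with a green band, up to 60 mm above its underside, tapering to a green cap 30 mm in diameter from 70 to 114 mm, to be gripped from above. Origin: centre of its underside; z up. Starts upright in a stock-rack pocket; which one varies.
- dabber_blue: The blue paint dabber: a closed upright round bottle 114 mm tall, about 90 g; white body 38 mm in diameter with a blue band, up to 60 mm above its underside, tapering to a blue cap 30 mm in diameter from 70 to 114 mm, to be gripped from above. Origin: centre of its underside; z up. Starts upright in a stock-rack pocket; which one varies.
- tag_red: Flat red colour tag, 26 x 44 x 4 mm, fixed on the stock rack's ledge 52 mm in front (-x of the rack) of the pocket in which the red dabber starts; it stays there as a reminder of the original order. Origin: centre of its underside.
- tag_yellow: Flat yellow colour tag, 26 x 44 x 4 mm, fixed on the stock rack's ledge 52 mm in front (-x of the rack) of the pocket in which the yellow dabber starts; it stays there as a reminder of the original order. Origin: centre of its underside.
- tag_green: Flat green colour tag, 26 x 44 x 4 mm, fixed on the stock rack's ledge 52 mm in front (-x of the rack) of the pocket in which the green dabber starts; it stays there as a reminder of the original order. Origin: centre of its underside.
- tag_blue: Flat blue colour tag, 26 x 44 x 4 mm, fixed on the stock rack's ledge 52 mm in front (-x of the rack) of the pocket in which the blue dabber starts; it stays there as a reminder of the original order. Origin: centre of its underside.

How it is judged:
By the outcome, as a careful person would: the job done as asked, in the order asked, and still so for the second after the job is handed in, with the robot touching nothing.
It also fails if it takes over 109 s, if anything falls off the work surface, if the arm or the gripper's body presses on something with over 40 N, if the wrist force passes 120 N, or if a joint passes its speed limit or range.

## Working session

There is one attempt and no reset: what is moved stays moved. The work goes in short steps, Python scripts to look and compute and a shell command to move; the robot and the scene stay as the last step left them, time stands still between calls to the robot, and variables do not carry over. Pictures are saved under pics/ and viewed, about 12 in all and at most 16, crops included, and the job is handed in when it is done.

```bash
ls; mkdir -p pics; python3 - <<'E'
from plant import r
import cv2,pickle
o=r.observe();print({k:o[k] for k in('clock','position','orientation','grip_width','ft_force')})
d={}
for n in('top','side'):
    d[n]=g=r.get_image(n);cv2.imwrite(f'pics/{n}0.png',g['pixels'][:,:,::-1])
    print(n,g['camera_matrix'],g['k1'],g['R'],g['t'])
pickle.dump(d,open('im0.pkl','wb'))
E
```

```text
pics
{'clock': 0.0, 'position': array([0.22508153, 0.58245301, 0.21014867]), 'orientation': array([-1.50078208e-04,  1.83346609e-01,  9.83048037e-01, -7.45694383e-04]), 'grip_width': 0.08547430631243942, 'ft_force': array([ 0.54532513, -0.47918485,  0.25135513])}
top [[410.22876175   0.         281.63039337]
 [  0.         410.22876175 209.08386232]
 [  0.           0.           1.        ]] 0.019608947582238776 [[ 0.00122024 -0.99987992 -0.01544875]
 [-0.98396319  0.00155503 -0.17836487]
 [ 0.17836747  0.01541865 -0.98384313]] [0.00212702 0.53430985 0.76546485]
side [[533.61874092   0.         282.53347841]
 [  0.         533.61874092 210.80189063]
 [  0.           0.           1.        ]] -0.2082565935208406 [[ 0.79462496 -0.60683129  0.01808204]
 [-0.45999213 -0.62124747 -0.63439642]
 [ 0.39620502  0.49578963 -0.77279637]] [-0.41902984  0.26856963  0.99074052]
```

View pics/top0.png

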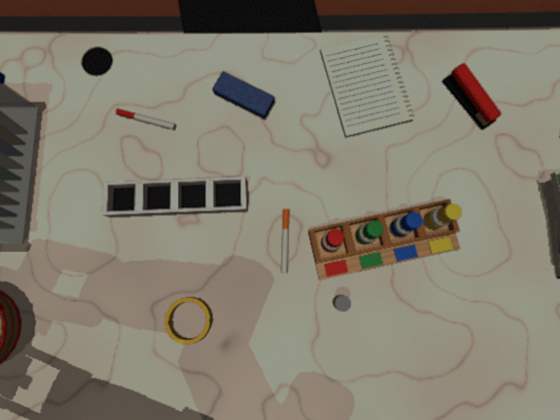

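View pics/side0.png

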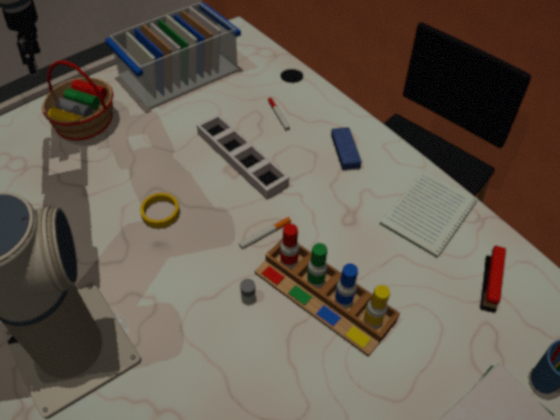

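Stock order left to right is red, green, blue, yellow (tags agree). The pupil rack is at top px (106–247, 178–216), and the stock rack is at about (310–460, 200–278). I'll take enlarged crops to pick the pupil rim corners, and detect the tags by colour.

```bash
python3 - <<'E'
import cv2,pickle,numpy as np
d=pickle.load(open('im0.pkl','rb'))
t=d['top']['pixels'][:,:,::-1]; s=d['side']['pixels'][:,:,::-1]
a=cv2.resize(t[168:228,95:255],None,fx=5,fy=5,interpolation=cv2.INTER_CUBIC)
b=cv2.resize(s[110:205,190:295],None,fx=5.5,fy=5.5,interpolation=cv2.INTER_CUBIC)
c=np.zeros((300,800,3),np.uint8);c=a
cv2.imwrite('pics/c1.png',a);cv2.imwrite('pics/c2.png',b)
cv2.imwrite('pics/c3.png',cv2.resize(t[190:285,300:470],None,fx=4.5,fy=4.5,interpolation=cv2.INTER_CUBIC))
for n,roi in(('top',(190,285,300,470)),('side',(215,360,245,405))):
    im=d[n]['pixels'][:,:,::-1];h=cv2.cvtColor(im,cv2.COLOR_BGR2HSV)
    for col,(lo,hi) in dict(red=(0,4),yellow=(22,32),green=(50,85),blue=(100,125)).items():
        m=((h[...,0]>=lo)&(h[...,0]<=hi)|((h[...,0]>174)&(col=='red')))&(h[...,1]>140)&(h[...,2]>50)
        m=m.astype(np.uint8);k=np.zeros_like(m);k[roi[0]:roi[1],roi[2]:roi[3]]=1
        _,_,st,ce=cv2.connectedComponentsWithStats(m*k)
        for i in range(1,len(st)):
            if st[i,4]>25: print(n,col,st[i],ce[i].round(2))
E
```

```text
top red [326 229  18  18 235] [334.88 237.52]
top red [325 261  23  15 247] [335.6  267.75]
top yellow [441 204  20  17 240] [451.5 211.7]
top yellow [426 212   7  14  39] [428.85 218.74]
top yellow [429 237  24  17 291] [440.24 244.82]
top green [366 220  16  17 194] [374.07 228.57]
top green [360 253  22  15 206] [370.69 259.93]
top blue [405 212  17  17 213] [412.94 220.11]
top blue [395 245  22  16 233] [405.3  252.43]
side red [283 223  14  24 278] [289.64 234.68]
side red [280 252  17  13 127] [288.7  259.12]
side red [263 267  20  17 182] [272.66 274.85]
side yellow [371 285  19  24 310] [380.01 296.17]
side yellow [365 311  17  15 123] [372.48 319.28]
side yellow [346 326  25  22 299] [357.77 336.35]
side green [313 244  13  12 124] [319.16 249.76]
side green [289 287  22  17 189] [299.53 294.66]
side blue [343 264  14  15 159] [349.53 270.85]
side blue [318 307  21  18 199] [328.11 315.28]
```

View pics/c1.png

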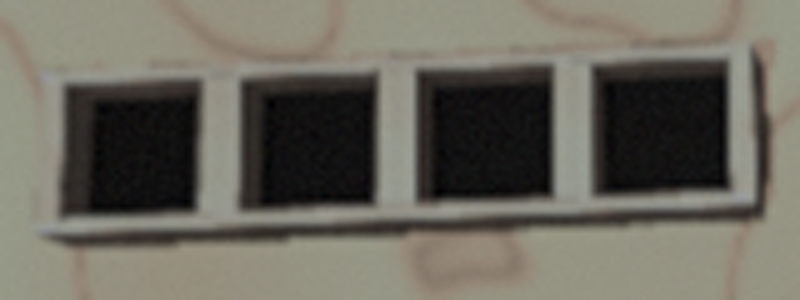

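View pics/c2.png

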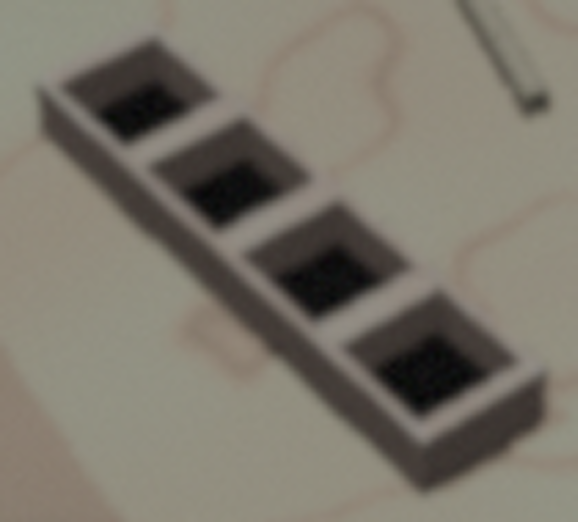

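View pics/c3.png

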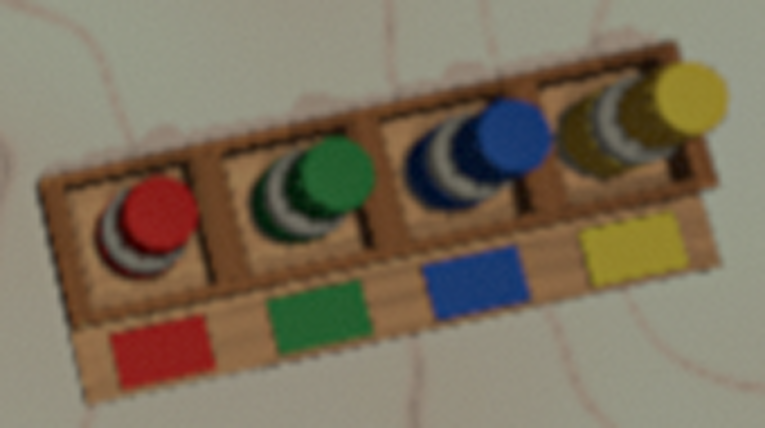

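The crops show the pupil rim's outer corners clearly in both views, and the dabbers standing upright but slightly off-centre in their pockets. I'll fit the rack poses and cap positions now.

```bash
cat > h.py <<'E'
import numpy as np,cv2,pickle
from scipy.optimize import least_squares
def proj(g,X):
    p=np.atleast_2d(X)@np.asarray(g['R']).T+g['t'];s=p[:,:2]/p[:,2:]
    s=s*(1+g['k1']*(s**2).sum(1,keepdims=True));K=g['camera_matrix']
    return s*[K[0,0],K[1,1]]+[K[0,2],K[1,2]]
def ray(g,uv,z):
    return least_squares(lambda q:(proj(g,[q[0],q[1],z])[0]-uv),[.4,0]).x
def un(c,s,off): return (np.array(c,float)+.5)/s-.5+off
def world(p,L):
    c,s=np.cos(p[2]),np.sin(p[2]);L=np.atleast_2d(L)
    return np.c_[p[0]+c*L[:,0]-s*L[:,1],p[1]+s*L[:,0]+c*L[:,1],L[:,2]]
E
python3 - <<'E'
from h import *
d=pickle.load(open('im0.pkl','rb'));T,S=d['top'],d['side'];np.set_printoptions(precision=4,suppress=True)
def fit(oT,LT,oS,LS,p0):
    for nm,o in(('both',[(T,oT,LT),(S,oS,LS)]),('top',[(T,oT,LT)]),('side',[(S,oS,LS)])):
        f=lambda p:np.concatenate([(proj(g,world(p,L))-u).ravel() for g,u,L in o])
        q=least_squares(f,p0);print(nm,q.x,'rms px',np.sqrt((q.fun**2).mean()))
        if nm=='both':best=q.x
    return best
z=.034;A=[[-.034,.146,z],[.034,.146,z],[.034,-.146,z],[-.034,-.146,z]]
LT=A; oT=un([[42,235],[43,76],[750,45],[755,207]],5,[95,168])
oS=un([[42,90],[152,40],[545,375],[425,440]],5.5,[190,110])
print('pupil');P=fit(oT,LT,oS,A,[.43,.2,0])
tags=np.array([[-.052,y,.016] for y in(.108,.036,-.036,-.108)])
print('stock');Q=fit(np.array([[335.6,267.75],[370.69,259.93],[405.3,252.43],[440.24,244.82]]),tags,
 np.array([[272.66,274.85],[299.53,294.66],[328.11,315.28],[357.77,336.35]]),tags,[.37,-.2,0])
cap=un([[160,213],[338,173],[513,136],[692,98]],4.5,[300,190])
c=np.array([ray(T,u,.12) for u in cap])
pk=world(Q,[[0,y,.006] for y in(.108,.036,-.036,-.108)])[:,:2]
print('caps',c,'\npockets',pk,'\noffset',c-pk)
print('targets',world(P,[[0,y,.006] for y in(-.108,-.036,.036,.108)])[:,:2])
# annotate side: predicted cap-top circles
im=S['pixels'][:,:,::-1].copy();im=cv2.resize(im[210:365,240:410],None,fx=4,fy=4)
th=np.linspace(0,6.28,40)
for q in c:
  for zz,rr in((.12,.015),(.006,.019)):
    pp=proj(S,np.c_[q[0]+rr*np.cos(th),q[1]+rr*np.sin(th),0*th+zz])
    cv2.polylines(im,[((pp-[240,210]+.5)*4).astype(np.int32)],True,(255,255,255),1)
cv2.imwrite('pics/c4.png',im)
E
```

```text
pupil
both [0.5648 0.2202 0.0422] rms px 1.1371575965188017
top [0.5651 0.221  0.0413] rms px 0.6384332586272361
side [0.5637 0.218  0.0439] rms px 1.3528030226115568
stock
both [ 0.4941 -0.2003  0.2161] rms px 0.14924318732755446
top [ 0.4943 -0.2002  0.2151] rms px 0.08147292723268934
side [ 0.4938 -0.2005  0.2176] rms px 0.12150471471804995
caps [[ 0.4708 -0.0944]
 [ 0.4867 -0.165 ]
 [ 0.5014 -0.2346]
 [ 0.5166 -0.3058]] 
pockets [[ 0.471  -0.0948]
 [ 0.4864 -0.1652]
 [ 0.5018 -0.2355]
 [ 0.5173 -0.3058]] 
offset [[-0.0002  0.0005]
 [ 0.0002  0.0001]
 [-0.0004  0.0009]
 [-0.0007  0.0001]]
targets [[0.5693 0.1123]
 [0.5663 0.1842]
 [0.5632 0.2561]
 [0.5602 0.3281]]
```

View pics/c4.png

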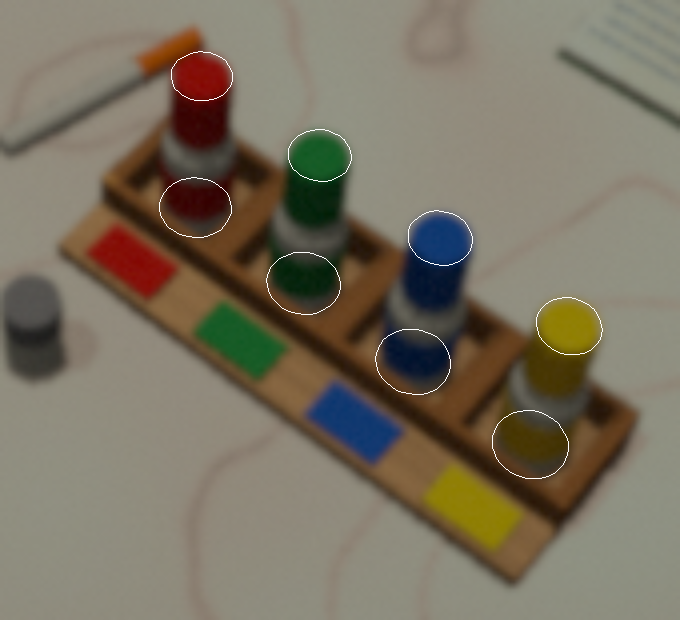

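The fits are consistent. The tag fit has an rms of 0.15 px, the caps agree with the pocket centres to within 1 mm, and the circles land on the cap tops and bases in the side view. The pupil rack is known to about 2–3 mm, against 9 mm of slack per side.

The plan is to set the jaws along world x, so tool x is +y, tool y is +x and tool z is down. I'll rotate first.

```bash
python3 -m crank '[0,0,-0.2,1,1, 0,0,-0.2,1,1, 0,0,-0.2,1,1, 0,0,-0.2,1,1, 0,0,-0.2,1,1, 0,0,-0.2,1,1, 0,0,-0.2,1,1, 0,0,-0.2,1,1, 0,0,0,1,1, 0,0,0,1,1, 0,0,0,1,1, 0,0,0,1,1]' 40
python3 -m crank '[0,0,0,1,1, 0,0,0,1,1, 0,0,0,1,1, 0,0,0,1,1, 0,0,0,1,1, 0,0,0,0.22,1, 0,0,0,0,1]'
```

```text
clock: 1.6
position: [0.2251, 0.5827, 0.2424]
orientation: [0.0, 0.568, 0.823, -0.0]
ft_force: [-0.8, 0.3, 0.4]
grip_width: 0.0855
clock: 2.48
position: [0.2252, 0.5828, 0.2427]
orientation: [0.0, 0.707, 0.707, -0.0]
ft_force: [0.5, 0.0, -0.4]
grip_width: 0.086
```

```bash
python3 -m crank '[-1,0.36,0,0,1, -1,0.36,0,0,1, -1,0.36,0,0,1, -1,0.36,0,0,1, -1,0.36,0,0,1, -1,0.36,0,0,1, -1,0.36,0,0,1, -1,0.36,0,0,1, -1,0.36,0,0,1, -1,0.36,0,0,1, -1,0.36,0,0,1, -1,0.36,0,0,1]'
python3 -m crank '[-1,0.36,0,0,1, -1,0.36,0,0,1, -1,0.36,0,0,1, -1,0.36,0,0,1, -1,0.36,0,0,1, -1,0.36,0,0,1, -1,0.36,0,0,1, -1,0.36,0,0,1, -1,0.36,0,0,1, -1,0.36,0,0,1, -1,0.36,0,0,1, -1,0.36,0,0,1]'
python3 -m crank '[-1,0.36,0,0,1, -1,0.36,0,0,1, -1,0.36,0,0,1, -1,0.36,0,0,1, -1,0.36,0,0,1, -1,0.36,0,0,1, -1,0.36,0,0,1, -1,0.36,0,0,1, -1,0.36,0,0,1, -0.87,0.4,0,0,1, 0,0,0,0,1, 0,0,0,0,1]'
```

```text
clock: 3.98
position: [0.3121, 0.3417, 0.243]
orientation: [0.0, 0.707, 0.707, 0.0]
ft_force: [-0.4, 0.4, -0.3]
grip_width: 0.0849
clock: 5.48
position: [0.398, 0.1017, 0.2429]
orientation: [0.0, 0.707, 0.707, 0.0]
ft_force: [0.2, -0.6, 0.1]
grip_width: 0.0853
clock: 6.98
position: [0.4704, -0.0943, 0.2428]
orientation: [-0.0, 0.707, 0.707, -0.0]
ft_force: [-0.7, 0.8, 0.5]
grip_width: 0.0854
```

```bash
python3 -m crank '[0,0,1,0,1, 0,0,1,0,1, 0,0,1,0,1, 0,0,1,0,1, 0,0,1,0,1, 0,0,1,0,1, 0,0,1,0,1, 0,0,0.7,0,1, 0,0,0.45,0,1, 0,0,0,0,1]'
python3 -m crank '[0,0,0,0,0, 0,0,0,0,0, 0,0,0,0,0, 0,0,0,0,0, 0,0,0,0,0, 0,0,0,0,0]' 40
```

```text
clock: 8.22
position: [0.4705, -0.0943, 0.0796]
orientation: [-0.0, 0.707, 0.707, -0.0]
ft_force: [0.1, -0.1, 0.5]
grip_width: 0.0853
clock: 8.98
position: [0.471, -0.0946, 0.0804]
orientation: [0.0, 0.707, 0.707, 0.0]
ft_force: [-1.5, -0.0, 6.3]
grip_width: 0.0284
```

```bash
python3 -m crank '[0,0,-0.3,0,0, 0,0,-0.7,0,0, 0,0,-1,0,0, 0,0,-1,0,0, 0,0,-1,0,0, 0,0,-1,0,0, 0,0,-1,0,0, 0,0,-0.7,0,0, 0,0,-0.4,0,0, 0,0,0,0,0]'
python3 - <<'E'
from h import *
from plant import r
cv2.imwrite('pics/s1.png',r.get_image('side')['pixels'][120:365,160:420,::-1].repeat(2,0).repeat(2,1))
E
```

```text
clock: 10.22
position: [0.4709, -0.0945, 0.2223]
orientation: [0.0, 0.707, 0.707, 0.0]
ft_force: [-0.6, -0.4, -1.5]
grip_width: 0.0285
```

View pics/s1.png

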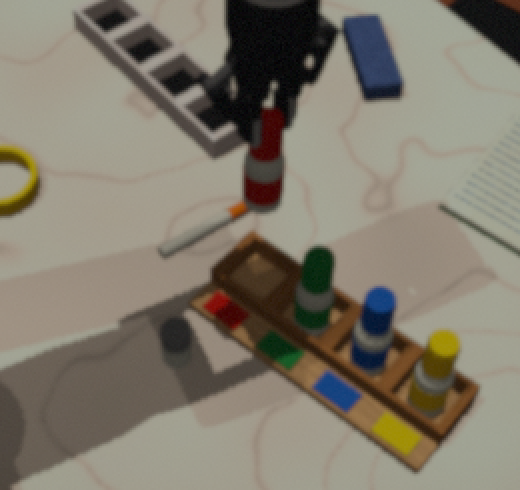

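Red is held upright (base at about px (262,205) in the crop), with its pocket empty. Carrying it to the rightmost pupil pocket.

```bash
python3 -m crank '[0.5,0.25,0,0,0, 0.95,0.45,0,0,0, 0.95,0.45,0,0,0, 0.95,0.45,0,0,0, 0.95,0.45,0,0,0, 0.95,0.45,0,0,0, 0.95,0.45,0,0,0, 0.95,0.45,0,0,0, 0.95,0.45,0,0,0, 0.95,0.45,0,0,0, 0.95,0.45,0,0,0, 0.34,0.17,0,0,0]'
python3 -m crank '[0,0,0.5,0,0, 0,0,1,0,0, 0,0,1,0,0, 0,0,1,0,0, 0,0,1,0,0, 0,0,1,0,0, 0,0,0.7,0,0, 0,0,0.4,0,0, 0,0,0.3,0,0, 0,0,0.15,0,0, 0,0,0,0,0]'
```

```text
clock: 11.78
position: [0.5698, 0.1137, 0.2219]
orientation: [0.0, 0.707, 0.707, 0.0]
ft_force: [-0.7, -0.7, -0.6]
grip_width: 0.0286
clock: 13.15
position: [0.5694, 0.1124, 0.0811]
orientation: [0.0, 0.707, 0.707, 0.0]
ft_force: [0.1, 0.9, -0.7]
grip_width: 0.0281
```

```bash
python3 -m crank '[0,0,0.03,0,0, 0,0,0,0,0, 0,0,0,0,0.5, 0,0,0,0,1, 0,0,0,0,1, 0,0,0,0,1, 0,0,-0.5,0,1, 0,0,-1,0,1, 0,0,-1,0,1, 0,0,-1,0,1, 0,0,-1,0,1, 0,0,0,0,1]'
python3 - <<'E'
from h import *
from plant import r
a=r.get_image('side')['pixels'][90:260,180:340,::-1];b=r.get_image('top')['pixels'][150:260,90:290,::-1]
cv2.imwrite('pics/s2.png',cv2.resize(a,None,fx=3,fy=3))
cv2.imwrite('pics/t2.png',cv2.resize(b,None,fx=3,fy=3))
E
```

```text
clock: 14.65
position: [0.5705, 0.1125, 0.1724]
orientation: [0.001, 0.707, 0.707, 0.002]
ft_force: [0.1, 0.2, 0.8]
grip_width: 0.0854
```

View pics/s2.png

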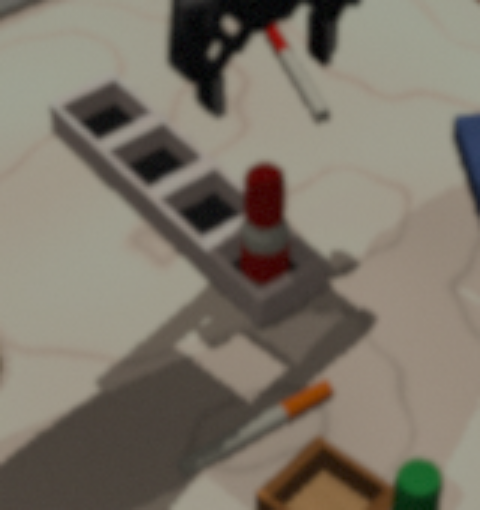

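Red stands upright in the rightmost pupil pocket (crop px (265,220)). Next is green: I'll move above it, descend and grip.

```bash
python3 -m crank '[-1,-0.3,0,0,1, -1,-0.3,0,0,1, -1,-0.3,0,0,1, -1,-0.3,0,0,1, -1,-0.3,0,0,1, -1,-0.3,0,0,1, -1,-0.3,0,0,1, -1,-0.3,0,0,1, -1,-0.3,0,0,1, -1,-0.3,0,0,1, -1,-0.3,0,0,1, -1,-0.3,0,0,1]'
python3 -m crank '[-1,-0.3,0,0,1, -0.6,-0.2,0,0,1, -0.27,-0.04,0,0,1, 0,0,0,0,1, 0,0,0,0,1]'
```

```text
clock: 16.25
position: [0.4966, -0.129, 0.1704]
orientation: [0.0, 0.707, 0.707, 0.0]
ft_force: [0.2, 0.3, -0.9]
grip_width: 0.0853
clock: 16.88
position: [0.4865, -0.1647, 0.1703]
orientation: [-0.0, 0.707, 0.707, 0.0]
ft_force: [0.9, 0.0, 0.1]
grip_width: 0.0852
```

Descend 0.1703→0.080 (4.5 units), grip, then lift 7.1 units.

```bash
python3 -m crank '[0,0,1,0,1, 0,0,1,0,1, 0,0,1,0,1, 0,0,1,0,1, 0,0,0.5,0,1, 0,0,0,0,1, 0,0,0,0,0, 0,0,0,0,0, 0,0,0,0,0, 0,0,0,0,0, 0,0,0,0,0, 0,0,0,0,0]' 40
python3 -m crank '[0,0,-0.3,0,0, 0,0,-0.7,0,0, 0,0,-1,0,0, 0,0,-1,0,0, 0,0,-1,0,0, 0,0,-1,0,0, 0,0,-1,0,0, 0,0,-0.7,0,0, 0,0,-0.4,0,0, 0,0,0,0,0]'
```

```text
clock: 18.38
position: [0.4866, -0.1653, 0.0809]
orientation: [0.0, 0.707, 0.707, 0.0]
ft_force: [-0.9, 0.1, 6.6]
grip_width: 0.0285
clock: 19.62
position: [0.4865, -0.1651, 0.2227]
orientation: [0.0, 0.707, 0.707, 0.0]
ft_force: [0.8, -0.5, -0.7]
grip_width: 0.0284
```

```bash
python3 -m crank '[0.5,0.11,0,0,0, 1,0.23,0,0,0, 1,0.23,0,0,0, 1,0.23,0,0,0, 1,0.23,0,0,0, 1,0.23,0,0,0, 1,0.23,0,0,0, 1,0.23,0,0,0, 1,0.23,0,0,0, 1,0.23,0,0,0, 1,0.23,0,0,0, 1,0.23,0,0,0]'
python3 -m crank '[1,0.23,0,0,0, 1,0.23,0,0,0, 1,0.23,0,0,0, 1,0.23,0,0,0, 1,0.23,0,0,0, 0.6,0.12,0,0,0, 0.37,0.08,0,0,0, 0,0,0,0,0, 0,0,0,0,0]'
python3 -m crank '[0,0,0.5,0,0, 0,0,1,0,0, 0,0,1,0,0, 0,0,1,0,0, 0,0,1,0,0, 0,0,1,0,0, 0,0,0.7,0,0, 0,0,0.4,0,0, 0,0,0.3,0,0, 0,0,0.17,0,0, 0,0,0,0,0]'
```

```text
clock: 21.12
position: [0.5391, 0.0662, 0.2219]
orientation: [-0.0, 0.707, 0.707, -0.0]
ft_force: [1.1, -0.9, -1.1]
grip_width: 0.0283
clock: 22.25
position: [0.5661, 0.1839, 0.2223]
orientation: [0.0, 0.707, 0.707, -0.0]
ft_force: [-0.0, 0.1, -1.2]
grip_width: 0.0284
clock: 23.62
position: [0.5666, 0.1844, 0.0813]
orientation: [0.0, 0.707, 0.707, 0.0]
ft_force: [-0.0, 0.4, -0.6]
grip_width: 0.0282
```

```bash
python3 -m crank '[0,0,0.03,0,0, 0,0,0,0,0, 0,0,0,0,0.5, 0,0,0,0,1, 0,0,0,0,1, 0,0,0,0,1, 0,0,-0.5,0,1, 0,0,-1,0,1, 0,0,-1,0,1, 0,0,-1,0,1, 0,0,-1,0,1, 0,0,0,0,1]'
python3 -m crank '[-1,-0.155,0,0,1, -1,-0.155,0,0,1, -1,-0.155,0,0,1, -1,-0.155,0,0,1, -1,-0.155,0,0,1, -1,-0.155,0,0,1, -1,-0.155,0,0,1, -1,-0.155,0,0,1, -1,-0.155,0,0,1, -1,-0.155,0,0,1, -1,-0.155,0,0,1, -1,-0.155,0,0,1]'
python3 -m crank '[-1,-0.155,0,0,1, -1,-0.155,0,0,1, -1,-0.155,0,0,1, -1,-0.155,0,0,1, -1,-0.155,0,0,1, -1,-0.155,0,0,1, -1,-0.155,0,0,1, -1,-0.155,0,0,1, -0.6,-0.08,0,0,1, -0.36,-0.05,0,0,1, 0,0,0,0,1, 0,0,0,0,1]'
python3 - <<'E'
from h import *
from plant import r
a=r.get_image('side')['pixels'][90:260,180:340,::-1];b=r.get_image('top')['pixels'][160:290,90:470,::-1]
cv2.imwrite('pics/s3.png',cv2.resize(a,None,fx=3,fy=3))
E
```

```text
clock: 25.12
position: [0.5675, 0.1847, 0.1724]
orientation: [0.001, 0.707, 0.707, 0.002]
ft_force: [-0.5, 0.6, -0.0]
grip_width: 0.0854
clock: 26.62
position: [0.5287, -0.057, 0.1703]
orientation: [0.0, 0.707, 0.707, 0.0]
ft_force: [0.1, -1.1, -0.2]
grip_width: 0.0851
clock: 28.12
position: [0.5015, -0.2344, 0.1703]
orientation: [-0.0, 0.707, 0.707, 0.0]
ft_force: [-0.9, -0.4, -0.5]
grip_width: 0.0853
```

View pics/s3.png

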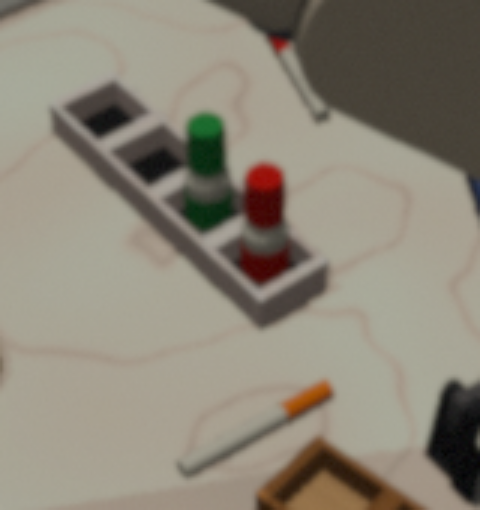

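Red and green stand upright in the two rightmost pockets (crop px (265,220) and (207,170)). Now blue.

```bash
python3 -m crank '[0,0,1,0,1, 0,0,1,0,1, 0,0,1,0,1, 0,0,1,0,1, 0,0,0.5,0,1, 0,0,0,0,1, 0,0,0,0,0, 0,0,0,0,0, 0,0,0,0,0, 0,0,0,0,0, 0,0,0,0,0, 0,0,0,0,0]' 40
python3 -m crank '[0,0,-0.3,0,0, 0,0,-0.7,0,0, 0,0,-1,0,0, 0,0,-1,0,0, 0,0,-1,0,0, 0,0,-1,0,0, 0,0,-1,0,0, 0,0,-0.7,0,0, 0,0,-0.4,0,0, 0,0,0,0,0]'
```

```text
clock: 29.72
position: [0.5018, -0.2351, 0.081]
orientation: [0.0, 0.707, 0.707, 0.0]
ft_force: [-1.6, -0.5, 5.9]
grip_width: 0.0286
clock: 30.98
position: [0.5017, -0.2349, 0.2227]
orientation: [0.0, 0.707, 0.707, 0.0]
ft_force: [-0.6, 0.5, -1.2]
grip_width: 0.0287
```

```bash
python3 -m crank '[0.5,0.06,0,0,0, 1,0.127,0,0,0, 1,0.127,0,0,0, 1,0.127,0,0,0, 1,0.127,0,0,0, 1,0.127,0,0,0, 1,0.127,0,0,0, 1,0.127,0,0,0, 1,0.127,0,0,0, 1,0.127,0,0,0, 1,0.127,0,0,0, 1,0.127,0,0,0]'
python3 -m crank '[1,0.127,0,0,0, 1,0.127,0,0,0, 1,0.127,0,0,0, 1,0.127,0,0,0, 1,0.127,0,0,0, 1,0.127,0,0,0, 1,0.127,0,0,0, 1,0.127,0,0,0, 1,0.127,0,0,0, 1,0.127,0,0,0, 1,0.127,0,0,0, 1,0.127,0,0,0]'
python3 -m crank '[0.65,0.07,0,0,0, 0.39,0.04,0,0,0, 0,0,0,0,0, 0,0,0,0,0]'
```

```text
clock: 32.48
position: [0.5307, -0.0034, 0.2224]
orientation: [0.0, 0.707, 0.707, 0.0]
ft_force: [0.6, 0.1, -0.4]
grip_width: 0.0288
clock: 33.98
position: [0.5614, 0.2365, 0.2223]
orientation: [0.0, 0.707, 0.707, 0.0]
ft_force: [0.1, 0.2, -1.2]
grip_width: 0.0288
clock: 34.48
position: [0.5634, 0.2554, 0.2223]
orientation: [0.0, 0.707, 0.707, -0.0]
ft_force: [0.5, 0.2, -1.1]
grip_width: 0.0282
```

```bash
python3 -m crank '[0,0,0.5,0,0, 0,0,1,0,0, 0,0,1,0,0, 0,0,1,0,0, 0,0,1,0,0, 0,0,1,0,0, 0,0,0.7,0,0, 0,0,0.4,0,0, 0,0,0.3,0,0, 0,0,0.17,0,0, 0,0,0,0,0]'
python3 -m crank '[0,0,0.03,0,0, 0,0,0,0,0, 0,0,0,0,0.5, 0,0,0,0,1, 0,0,0,0,1, 0,0,0,0,1, 0,0,-0.5,0,1, 0,0,-1,0,1, 0,0,-1,0,1, 0,0,-1,0,1, 0,0,-1,0,1, 0,0,0,0,1]'
```

```text
clock: 35.85
position: [0.5638, 0.2561, 0.0813]
orientation: [0.0, 0.707, 0.707, 0.0]
ft_force: [-0.7, -0.1, -0.1]
grip_width: 0.0282
clock: 37.35
position: [0.5648, 0.2565, 0.1731]
orientation: [0.001, 0.707, 0.707, 0.002]
ft_force: [1.5, 0.2, -0.7]
grip_width: 0.0854
```

```bash
python3 -m crank '[-1,-0.083,0,0,1, -1,-0.083,0,0,1, -1,-0.083,0,0,1, -1,-0.083,0,0,1, -1,-0.083,0,0,1, -1,-0.083,0,0,1, -1,-0.083,0,0,1, -1,-0.083,0,0,1, -1,-0.083,0,0,1, -1,-0.083,0,0,1, -1,-0.083,0,0,1, -1,-0.083,0,0,1]'
python3 -m crank '[-1,-0.083,0,0,1, -1,-0.083,0,0,1, -1,-0.083,0,0,1, -1,-0.083,0,0,1, -1,-0.083,0,0,1, -1,-0.083,0,0,1, -1,-0.083,0,0,1, -1,-0.083,0,0,1, -1,-0.083,0,0,1, -1,-0.083,0,0,1, -1,-0.083,0,0,1, -1,-0.083,0,0,1]'
python3 -m crank '[-1,-0.083,0,0,1, -1,-0.083,0,0,1, -1,-0.083,0,0,1, -0.7,-0.05,0,0,1, -0.38,-0.05,0,0,1, 0,0,0,0,1, 0,0,0,0,1]'
```

```text
clock: 38.85
position: [0.5434, 0.0146, 0.1703]
orientation: [0.0, 0.707, 0.707, 0.0]
ft_force: [0.7, -0.8, -0.6]
grip_width: 0.0856
clock: 40.35
position: [0.5234, -0.2254, 0.1703]
orientation: [-0.0, 0.707, 0.707, 0.0]
ft_force: [-0.0, 0.3, -1.1]
grip_width: 0.0857
clock: 41.22
position: [0.5165, -0.3052, 0.1703]
orientation: [-0.0, 0.707, 0.707, 0.0]
ft_force: [-0.5, 0.2, 1.0]
grip_width: 0.0853
```

```bash
python3 -m crank '[0,0,1,0,1, 0,0,1,0,1, 0,0,1,0,1, 0,0,1,0,1, 0,0,0.5,0,1, 0,0,0,0,1, 0,0,0,0,0, 0,0,0,0,0, 0,0,0,0,0, 0,0,0,0,0, 0,0,0,0,0, 0,0,0,0,0]' 40
python3 -m crank '[0,0,-0.3,0,0, 0,0,-0.7,0,0, 0,0,-1,0,0, 0,0,-1,0,0, 0,0,-1,0,0, 0,0,-1,0,0, 0,0,-1,0,0, 0,0,-0.7,0,0, 0,0,-0.4,0,0, 0,0,0,0,0]'
python3 - <<'E'
from h import *
from plant import r
a=r.get_image('side')['pixels'][90:330,180:440,::-1]
cv2.imwrite('pics/s4.png',cv2.resize(a,None,fx=2.4,fy=2.4))
E
```

```text
clock: 42.72
position: [0.5168, -0.306, 0.081]
orientation: [0.001, 0.707, 0.707, 0.0]
ft_force: [-1.4, -0.5, 6.7]
grip_width: 0.0282
clock: 43.98
position: [0.5167, -0.3057, 0.2228]
orientation: [0.0, 0.707, 0.707, 0.0]
ft_force: [-0.5, 0.5, -1.5]
grip_width: 0.0285
```

View pics/s4.png

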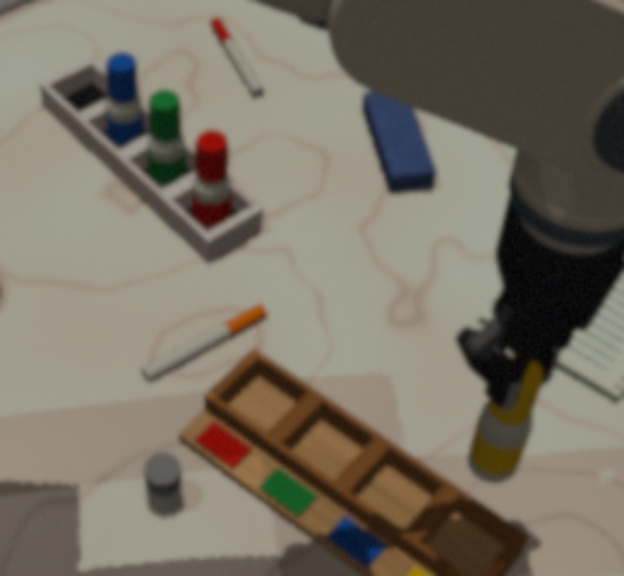

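Three are placed upright. The held yellow leans in the picture (top about (535,370), base (495,470)), so I'll check whether perspective alone explains that.

```bash
python3 - <<'E'
from h import *
S=pickle.load(open('im0.pkl','rb'))['side']
for z in(.148,.262): print(z,(proj(S,[.5168,-.3058,z])[0]-[180,90])*2.4)
E
```

```text
0.148 [491.02057598 462.76926555]
0.262 [520.06328226 372.16407943]
```

The projection predicts the same lean (cap right edge ≈542), so yellow is upright. Carrying it to the leftmost pocket.

```bash
python3 -m crank '[0.5,0.03,0,0,0, 1,0.07,0,0,0, 1,0.07,0,0,0, 1,0.07,0,0,0, 1,0.07,0,0,0, 1,0.07,0,0,0, 1,0.07,0,0,0, 1,0.07,0,0,0, 1,0.07,0,0,0, 1,0.07,0,0,0, 1,0.07,0,0,0, 1,0.07,0,0,0]'
python3 -m crank '[1,0.07,0,0,0, 1,0.07,0,0,0, 1,0.07,0,0,0, 1,0.07,0,0,0, 1,0.07,0,0,0, 1,0.07,0,0,0, 1,0.07,0,0,0, 1,0.07,0,0,0, 1,0.07,0,0,0, 1,0.07,0,0,0, 1,0.07,0,0,0, 1,0.07,0,0,0]'
python3 -m crank '[1,0.07,0,0,0, 1,0.07,0,0,0, 1,0.07,0,0,0, 1,0.07,0,0,0, 1,0.07,0,0,0, 1,0.07,0,0,0, 1,0.07,0,0,0, 0.7,0.03,0,0,0, 0.48,0.02,0,0,0, 0,0,0,0,0, 0,0,0,0,0]'
```

```text
clock: 45.52
position: [0.5326, -0.0744, 0.2223]
orientation: [0.0, 0.707, 0.707, -0.0]
ft_force: [0.1, -0.0, -0.9]
grip_width: 0.0287
clock: 47.02
position: [0.5495, 0.1657, 0.2223]
orientation: [0.0, 0.707, 0.707, -0.0]
ft_force: [-0.1, -0.0, -1.4]
grip_width: 0.0283
clock: 48.4
position: [0.5602, 0.3274, 0.2223]
orientation: [0.0, 0.707, 0.707, -0.0]
ft_force: [-0.9, 0.1, -1.0]
grip_width: 0.0284
```

```bash
python3 -m crank '[0,0,0.5,0,0, 0,0,1,0,0, 0,0,1,0,0, 0,0,1,0,0, 0,0,1,0,0, 0,0,1,0,0, 0,0,0.7,0,0, 0,0,0.4,0,0, 0,0,0.3,0,0, 0,0,0.17,0,0, 0,0,0,0,0]'
python3 -m crank '[0,0,0.03,0,0, 0,0,0,0,0, 0,0,0,0,0.5, 0,0,0,0,1, 0,0,0,0,1, 0,0,0,0,1, 0,0,-0.5,0,1, 0,0,-1,0,1, 0,0,-1,0,1, 0,0,-1,0,1, 0,0,-1,0,1, 0,0,-1,0,1]'
python3 -m crank '[0,-1,-0.5,0,1, 0,-1,0,0,1, 0,-1,0,0,1, 0,-1,0,0,1, 0,-1,0,0,1, 0,-1,0,0,1, 0,-0.5,0,0,1, 0,0,0,0,1, 0,0,0,0,1]'
python3 - <<'E'
from h import *
from plant import r
a=r.get_image('side');b=r.get_image('top');pickle.dump({'side':a,'top':b},open('im1.pkl','wb'))
a=cv2.resize(a['pixels'][80:230,160:330,::-1],None,fx=3,fy=3);b=cv2.resize(b['pixels'][150:300,80:280,::-1],None,fx=3,fy=3)
c=np.zeros((450,1110,3),np.uint8);c[:,:510]=a;c[:,510:]=b
cv2.imwrite('pics/f.png',cv2.resize(c,None,fx=.72,fy=.72,interpolation=cv2.INTER_AREA))
E
```

```text
clock: 49.78
position: [0.5606, 0.3281, 0.0814]
orientation: [0.0, 0.707, 0.707, 0.0]
ft_force: [0.1, -1.2, -1.1]
grip_width: 0.0285
clock: 51.28
position: [0.5603, 0.3279, 0.192]
orientation: [0.0, 0.707, 0.707, 0.0]
ft_force: [0.7, 0.7, -0.0]
grip_width: 0.0854
clock: 52.4
position: [0.4308, 0.3282, 0.2005]
orientation: [0.0, 0.707, 0.707, 0.0]
ft_force: [0.0, -0.5, -0.0]
grip_width: 0.0856
```

View pics/f.png

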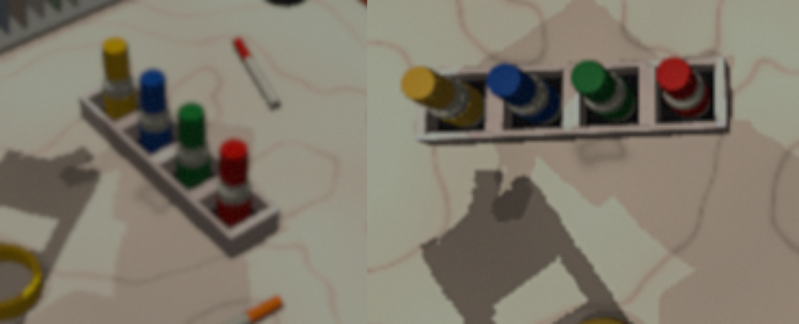

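All four stand upright in the order yellow, blue, green, red from left to right, and the gripper is clear. I'll do one numeric check of the cap tops, then hand in.

```bash
python3 - <<'E'
from h import *
from plant import r
T=pickle.load(open('im1.pkl','rb'))['top']
exp=np.array([[.5602,.3281],[.5632,.2561],[.5663,.1842],[.5693,.1123]])
c=np.array([ray(T,(np.array(u)/.72-[510,0])/3+[80,150],.12) for u in([418,84],[504,81],[588,78],[674,74])])
d=(c-exp)*1000;print(d.round(1))
o=r.observe();print(o['clock'],abs(o['joint_vel']).max())
if abs(d).max()<6: print(r.job_done())
E
```

```text
[[-0.9 -1.7]
 [-1.4 -2.3]
 [-2.1 -1.5]
 [-1.7 -2.4]]
52.5 0.0027118187332791565
the job is handed in; nothing more can be done
None
```

All four dabbers are in the pupil rack in reverse order. From left to right they stand yellow, blue, green, red, so the leftmost of the stock rack (red) is now in the rightmost pocket. The job was handed in at 52.5 s of the allowed 109 s.

- **Position:** in the final pictures all four stand upright in their pockets. Their cap tops measured within 2.5 mm of the planned spots, against about 9 mm of slack per side.
- **Release:** the gripper is open, about 13 cm in front of the rack and about 8 cm above the cap tops, with the arm still. Wrist forces read at the end of each move were at most about 7 N.
- **Disagreement:** the two cameras differed by about 3 mm on the pupil rack's position. The 1.5–2.4 mm offset, much the same for all four caps, is within that error and the accuracy of my pixel picks. No check failed.

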